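Hang the washed mug up to drip

ROBOT

A 7-joint arm with a two-finger parallel gripper is mounted at the origin on a cart in front of the work surface, level with it; the furniture and walls round the work are solid. World frame = base frame: x ahead of the robot, y to its left, z up, the work surface at z = 0. Lengths are in mm, angles in rad, forces in N, time in s.
With the tool pointing down it reaches from about 400 to 875 mm from the base axis. Payload 4.4 kg.
Tool frame: the origin (TCP) lies between the finger pads; the fingertips stand 17 mm ahead of it and the grasp point (between the pads) lies 2 mm behind it; z points along the fingers, y is the line along which they close (so a half turn about z gives the same grasp; the last joint's range is limited). The gripper opens to 85 mm and grips with 20 to 120 N. Pads are 22 mm wide; open, the fingers measure 114 mm over their backs; the gripper's body (76 mm by 85 mm) begins 54 mm behind the grasp point. The pads swing forward as they close: fully open they stand 13 mm farther back than shut.
Start: joints at [1.222, 0.628, 0.038, 1.517, -0.027, 0.996, -0.02], TCP at [181.407, -624.187, 248.313] pointing down, gripper open.
Joint ranges: [-3.06, 3.06], [-0.37, 2.12], [-1.25, 1.32], [0.18, 2.47], [-1.1, 4.24], [0.23, 1.98], [-2.94, 2.94]. Speed limits (rad/s): [2.57, 2.57, 3.14, 3.14, 3.14, 3.14, 3.14].

INTERFACE

Orientations are given as [roll, pitch, yaw] about the fixed x, y, z axes, in that order (R = Rz(yaw) Ry(pitch) Rx(roll)).
In Python, from cell import sensors, get_image, ctrl gives the robot as it stands.
- The arm moves only by the tool send_rows, never from a script. Its argument "series" is a list of rows, each a list of 3 entries, a list of its own where there are three numbers: the finger opening in mm, from 0 to 85.4, then the shift along the world's x, y, z in units of 60 mm (1.0 is 60 mm), then the turn, a rotation vector about the world's x, y, z in units of 5 degrees (1.0 is 5 degrees). A call has 1 to 8 rows; each row shifts and turns the commanded pose from where the row before left it; what a row does not reach is not made up. A row lasts 1/8 s, in which the tool goes at most 62.5 mm and 10.7 degrees, less where a joint would pass 70% of its speed; a pose out of reach is approached as far as the arm can. A call is refused whole if a number of a shift passes 1 or a number of a turn 1, either way. A call with a gripper value outside its range is refused whole. The fingers move at their own pace and stop on an object; the grip force is fixed at half the most. Time passes only in rows, so rows that do not move let the fingers close. It gives the time, the measured TCP pose, the force, the opening and the grip force at its end, in the units of the state.
- sensors.read_state(): the state, without advancing time (a new reading comes with each control period).
- get_image(name): name is "scene" or "top"; returns a dict with "img" (384x512x3 uint8, red, green, blue), "depth" (384x512 float32, mm along the optical axis (not along the pixel's ray), 0 where there is no reading), "vfov" (degrees; the focal length in pixels is half the picture's height over the tangent of half this angle, whatever the lens; pixels are square), "cx", "cy" (the principal point, pixels), "world_to_cam" (4x4, takes a point from world to camera coordinates). Camera axes: x right, y down, z forward; pixel columns grow to the right and rows downward; lengths in mm; the calibration is good to about 2 mm. A picture is of the moment at which its call begins.
- ctrl.finish_job(): hands the job in; it is judged then, once.
The state is a dict: "clock": time; "qpos": joint angles; "qd": joint speeds; "tau": joint torques, N m; "eef_pos": TCP position; "tool_rot": TCP orientation; "force": force on the tool from outside, world axes, zero at the start; "torque": the same for the moment, N m; "width": finger opening in mm; "gripper_force": force on a finger pad.
Only numpy, scipy, OpenCV 4.12 (cv2) and the standard library are available. Lean on these libraries where they do the work, as an engineer would, in place of code of your own. Each camera call takes 0.05 s, during which the arm holds its last target. There are 200 camera calls.

TASK

Hang the washed mug up to drip. First slide the drip dish along the worktop, without lifting it, until the boss in its middle is right under the dip of the stand's hook; then hang the tall mug (not the low cup) on the hook with the hook through its handle, and let it hang there free and still over the dish. Do not disturb the low cup or the spice jar, or knock the mug over.

Things in the scene. Friction and masses are not known exactly. Their poses are not given: they have to be found in the camera images.
- mug: (All sizes here in mm.) The tall white mug, standing upright: outside diameter 68, height 95, wall 4, 0.25 kg. Origin at the centre of its underside, z up along its axis; its handle points to its +y. The handle is a loop of 10 mm round bar in the mug's y-z plane: it reaches 72 out from the mug's axis (centre lines: top bar at z = 78, bottom bar at z = 22, outer bar at y = 67).
- mug_loop (a point): Centre of the opening in the tall mug's handle, at (0, 48, 50) in the mug's frame. The opening is 28 wide (along y) and 46 high (along z), and goes through along the mug's x.
- cup: The low white cup, a bystander: outside diameter 64, height 55, small handle at its +y reaching 59 out. Origin at the centre of its underside.
- dish: Aluminium drip dish lying on the worktop: round, shallow, diameter 88, height 12, with a tongue along its +y (14 wide, 6 thick, ending 122 from the centre) that carries an upright grip. 0.3 kg. Origin at the centre of the round dish's underside, z up.
- dish_boss (a point): Top of the small round boss (diameter 26) in the very middle of the drip dish, 7 above the dish's underside, straight above its origin.
- dish_grip (a point): Point in the upright grip of the dish, at (0, 100, 28) in the dish's frame. The grip is a fin 12 thick (along the dish's x), 40 long (along its y), its top 40 above the worktop.
- stand: Fixed steel mug stand: a dark foot 116 x 120 x 14 behind a vertical post of 10 mm bar with one hook of the same bar that points along the stand's -x (roughly to the robot). Origin at the foot of the post on the worktop. The foot spans x = -7 to 109, y = -60 to 60. The bar rises at x = 0 to 177, bends forward, comes down to the dip at x = -70, then turns up to the tip at x = -97.
- hook_seat (a point): Dip of the hook where a handle comes to rest: top of the bar, at (-70, 0, 160) in the stand's frame. The bar's underside there is at z = 150. Under the hook, 85 up, a short buffer bar (rubber end 14 mm thick) stands out from the post to x = -46; the hung mug swings down and comes to lean on it.
- hook_tip (a point): Centre of the ball (diameter 13) on the upturned tip of the hook, at (-97, 0, 172) in the stand's frame.
- spice_jar: Glass spice jar with a white cap, a bystander: diameter 44, height 109. Origin at the centre of its underside.
There are look-alikes about, which are no part of the job. What is shaped like the mug but pink is not meant.

How it is judged:
By the outcome, as a careful person would: the job done as asked, in the order asked, and still so for the second after the job is handed in, with the robot touching nothing.
It also fails if it takes over 67 s, if anything falls off the work surface, if the arm or the gripper's body presses on something with over 40 N, if the wrist force passes 120 N, or if a joint passes its speed limit or range.

## Working session

There is one attempt and no reset: what is moved stays moved. The work goes in short steps, Python scripts to look and compute and a tool call to move; the robot and the scene stay as the last step left them, time stands still between calls to the robot, and variables do not carry over. Pictures are saved under pics/ and viewed, at most 10 in all, crops included, and the job is handed in when it is done.

Besides the shell and the picture viewer there is one more tool, called after "Call:" as name([rows], argument=value, ...), one row to a line, values as JSON. send_rows: Moves the arm, as the interface text tells. Its arguments: {"type":"object","properties":{"series":{"type":"array"}},"required":["series"]}

```bash
ls; mkdir -p pics; cat > h.py <<'E'
import numpy as np, cv2
from cell import sensors, get_image, ctrl
def cam(n):
    d=get_image(n); d['f']=d['img'].shape[0]/2/np.tan(np.radians(d['vfov'])/2); d['c2w']=np.linalg.inv(d['world_to_cam']); return d
def cloud(d):
    v,u=np.mgrid[:384,:512]; z=d['depth']
    p=np.stack([(u-d['cx'])/d['f']*z,(v-d['cy'])/d['f']*z,z,np.ones_like(z)],-1)
    return (p@d['c2w'].T)[...,:3]
def ray(d,u,v,z):
    o=d['c2w'][:3,3]; r=d['c2w'][:3,:3]@np.array([(u-d['cx'])/d['f'],(v-d['cy'])/d['f'],1]); return o+r*(z-o[2])/r[2]
def proj(d,p):
    c=d['world_to_cam']@np.append(p,1); return c[:2]/c[2]*d['f']+[d['cx'],d['cy']]
E
python3 - <<'E'
from h import *
for n in('scene','top'):
    d=cam(n); cv2.imwrite(f'pics/{n}0.png',d['img'][...,::-1]); np.savez(f'{n}0.npz',**d)
    print(n,d['f'],d['cx'],d['cy'],d['c2w'].round(2).tolist(),(d['depth']>0).mean())
s=sensors.read_state(); print(s)
E
```

```text
pics
scene 462.2515541688945 256.7722311373776 189.4727458563052 [[-0.62, -0.43, 0.66, -373.55], [-0.79, 0.33, -0.52, 644.53], [0.01, -0.84, -0.54, 885.79], [0.0, 0.0, 0.0, 1.0]] 0.9961395263671875
top 467.37368738652003 254.93290125812322 191.96394680357227 [[0.02, -0.98, 0.19, 250.58], [-1.0, -0.02, 0.0, -88.22], [0.0, -0.19, -0.98, 1592.46], [0.0, 0.0, 0.0, 1.0]] 0.9960428873697916
{'clock': 0.1, 'qpos': array([ 1.22221053,  0.62923465,  0.0384485 ,  1.51823728, -0.02699694,
        0.99629245, -0.01999217]), 'qd': array([ 0.00127544, -0.00250787,  0.00060862, -0.00143828, -0.00056178,
        0.00093749, -0.00131038]), 'tau': array([ 2.28126613e-03, -5.64539087e+01,  1.23013403e+00, -1.93975496e+01,
        1.11831911e-02,  5.44925861e-03,  2.98761677e-05]), 'eef_pos': array([ 181.25594658, -623.68497313,  247.50321644]), 'tool_rot': array([-3.13993905e+00,  1.95660238e-05,  2.82792977e-01]), 'force': array([-0.17198856,  0.38511604, -0.08813902]), 'torque': array([ 0.00699831,  0.00902186, -0.03145423]), 'gripper_force': 0.0, 'width': 84.99588188582997}
```

View pics/scene0.png

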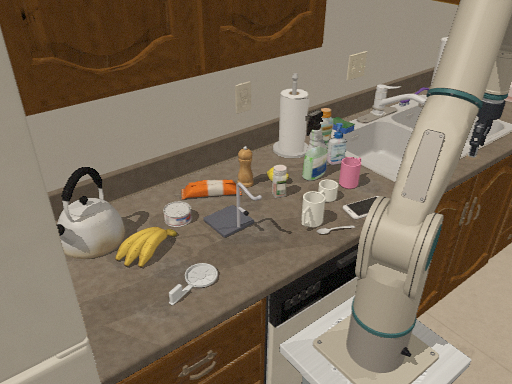

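View pics/top0.png

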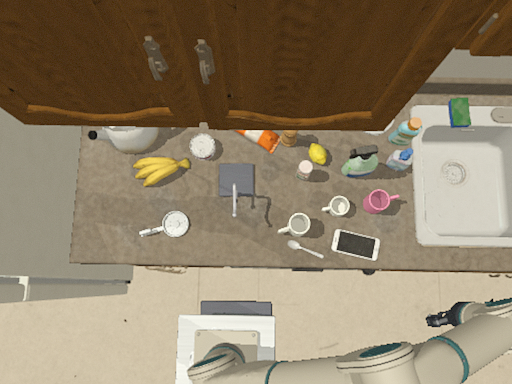

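Top view: dish at (175,224) with its grip to the left at (150,232), the stand's foot at (237,180) with the hook coming down to (235,213), the tall mug at (298,225) with its handle to (284,232), the cup at (340,206) and the jar at (305,170). In the scene view the mug is at (313,208) and the hook at (245,190).

```bash
cat > m.py <<'E'
from h import *
import sys
T=dict(np.load('top0.npz'));S=dict(np.load('scene0.npz'))
PT,PS=cloud(T),cloud(S)
P=np.vstack([PT.reshape(-1,3),PS.reshape(-1,3)]);
src=np.r_[np.zeros(384*512),np.ones(384*512)]
C=np.vstack([T['img'].reshape(-1,3),S['img'].reshape(-1,3)])
def near(u,v,r,z0,z1,s=None):
    c=ray(T,u,v,0)[:2]; m=(np.hypot(*(P[:,:2]-c).T)<r)&(P[:,2]>z0)&(P[:,2]<z1)
    if s is not None: m&=src==s
    return P[m],C[m]
def circ(p):
    A=np.c_[2*p[:,:2],np.ones(len(p))]; x=np.linalg.lstsq(A,(p[:,:2]**2).sum(1),rcond=None)[0]
    return x[:2],np.sqrt(x[2]+x[0]**2+x[1]**2)
E
python3 - <<'E'
from m import *
print('table z',[np.median(near(260,235,40,-20,20,s)[0][:,2]) for s in(0,1)])
for n,u,v,zz in(('mug',296,226,95),('cup',338,206,55),('jar',305,170,109),('dish',172,224,12)):
    for s in(0,1):
        p,_=near(u,v,90,5,150,s); 
        print(n,s,len(p),'zmax',np.percentile(p[:,2],98).round(1), 'rough',np.median(p,0).round(1))
b=[]
for (n,u0,u1,v0,v1,im,nm) in (('t',130,330,150,250,T,'top'),('s',160,350,150,310,S,'scene')):
    c=im['img'][v0:v1,u0:u1,::-1]; b.append(cv2.resize(c,None,fx=4 if n=='t' else 3.5,fy=4 if n=='t' else 3.5,interpolation=cv2.INTER_CUBIC)); cv2.imwrite(f'pics/c{n}.png',b[-1])
# hook points
p,c=near(236,200,130,60,200); print('hook'); 
for s in(0,1):
    p,c=near(236,195,110,60,200,s); q=p[np.argsort(p[:,0])]; print(s,len(q)); print(q[::max(1,len(q)//25)].round(0).tolist())
E
```

```text
table z [np.float64(0.3388009557929763), np.float64(-0.05182754316660976)]
mug 0 569 zmax 98.4 rough [ 440.7 -227.    12.1]
mug 1 757 zmax 95.8 rough [ 427.  -213.9   64.5]
cup 0 547 zmax 92.3 rough [ 519.9 -375.2   14.7]
cup 1 525 zmax 91.3 rough [ 518.3 -384.8   41.5]
jar 0 673 zmax 112.8 rough [ 654.6 -269.1   49.9]
jar 1 487 zmax 110.5 rough [ 621.3 -238.4   56.4]
dish 0 527 zmax 40.7 rough [443.4 196.5   7.6]
dish 1 452 zmax 39.6 rough [438.4 196.1   8. ]
hook
0 127
[[455.0, -23.0, 176.0], [458.0, -20.0, 174.0], [463.0, -17.0, 181.0], [468.0, -19.0, 172.0], [474.0, -19.0, 169.0], [479.0, -25.0, 159.0], [484.0, -19.0, 166.0], [491.0, -25.0, 163.0], [495.0, -21.0, 162.0], [501.0, -21.0, 163.0], [507.0, -21.0, 163.0], [510.0, -18.0, 162.0], [515.0, -18.0, 169.0], [518.0, -21.0, 170.0], [522.0, -21.0, 168.0], [527.0, -21.0, 176.0], [530.0, -18.0, 174.0], [533.0, -21.0, 174.0], [536.0, -21.0, 176.0], [539.0, -18.0, 176.0], [542.0, -18.0, 178.0], [545.0, -14.0, 175.0], [549.0, -20.0, 176.0], [552.0, -20.0, 174.0], [555.0, -23.0, 174.0], [560.0, -17.0, 167.0]]
1 252
[[452.0, -20.0, 173.0], [457.0, -17.0, 175.0], [465.0, -17.0, 164.0], [479.0, -17.0, 163.0], [490.0, -18.0, 160.0], [498.0, -14.0, 161.0], [508.0, -18.0, 165.0], [512.0, -21.0, 91.0], [515.0, -22.0, 92.0], [520.0, -19.0, 90.0], [525.0, -16.0, 167.0], [530.0, -20.0, 170.0], [535.0, -23.0, 88.0], [541.0, -16.0, 87.0], [547.0, -14.0, 139.0], [550.0, -15.0, 90.0], [551.0, -19.0, 65.0], [552.0, -21.0, 133.0], [552.0, -17.0, 92.0], [553.0, -21.0, 71.0], [553.0, -15.0, 149.0], [554.0, -16.0, 173.0], [554.0, -19.0, 119.0], [555.0, -15.0, 69.0], [557.0, -13.0, 102.0], [561.0, -16.0, 106.0]]
```

View pics/ct.png

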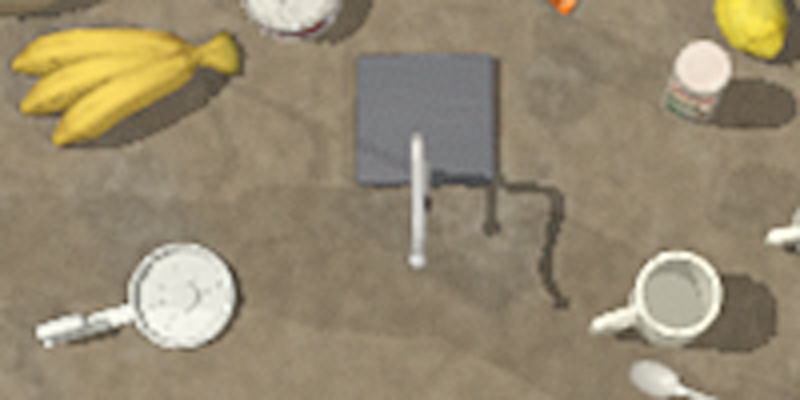

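View pics/cs.png

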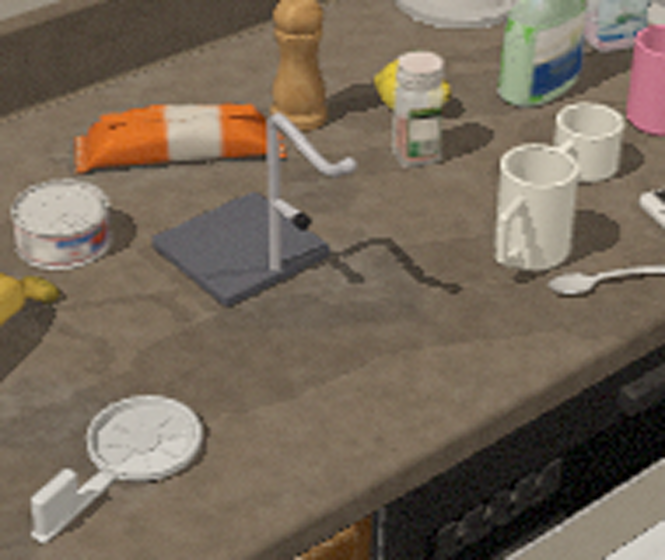

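The crops show the stand almost square to the world, the mug's handle pointing left and slightly down (590,328), and the dish rim centred at (183,297) with the fin near (75,325). I'll fit each of them next.

```bash
python3 - <<'E'
from m import *
def main(p,c0=None):
    m=p[:,:2].mean(0); w,v=np.linalg.eigh(np.cov((p[:,:2]-m).T)); return m,v[:,1],np.sqrt(w)
# foot by colour in top & scene
for n,d in(('top',T),('scene',S)):
    h=cv2.cvtColor(d['img'],cv2.COLOR_RGB2HSV); m=((h[...,0]>105)&(h[...,0]<135)&(h[...,1]>25)&(h[...,2]<150)&(h[...,2]>60)).astype(np.uint8)
    k,l,st,ce=cv2.connectedComponentsWithStats(m); c=d['img'].shape
    p0=proj(d,np.array([590,-20,14])).astype(int); i=l[p0[1],p0[0]]; ct=max(cv2.findContours((l==i).astype(np.uint8),0,1)[0],key=cv2.contourArea)[:,0]
    w=np.array([ray(d,u,v,14)[:2] for u,v in ct],np.float32); print('foot',n,i,st[i].tolist(),cv2.minAreaRect(w))
hp=[]
for s in(0,1):
    p,c=near(236,195,115,150,195,s); p=p[(p[:,0]<545)&(c.min(1)>110)]; m,v,w=main(p); print('hook',s,len(p),m,np.degrees(np.arctan2(v[1],v[0])),'xmin',np.percentile(p[:,0],[1,99]),'dip z',[ (x,np.median(p[abs(p[:,0]-x)<5,2]).round(1)) for x in range(460,540,10)])
    p,c=near(236,175,80,40,145,s); p=p[(p[:,1]>-40)&(p[:,1]<0)];print('post',s,len(p),np.median(p[p[:,0]>540],0) if len(p) else 0)
    p,c=near(296,226,90,80,110,s); c0,r=circ(p); 
    for _ in range(3):
        q=p[abs(np.hypot(*(p[:,:2]-c0).T)-r)<6]; c0,r=circ(q)
    print('mug rim',s,len(q),c0,r,'z',np.percentile(p[:,2],[50,95]))
    p,c=near(296,226,130,10,110,s); dd=p[:,:2]-c0; rr=np.hypot(*dd.T); q=p[(rr>44)&(rr<76)&(c.min(1)>100)&(dd[:,1]>-30)]; print('handle',len(q),np.degrees(np.arctan2(*np.median(q[:,:2]-c0,0)[::-1])),'top z',np.percentile(q[:,2],97), 'rmax',np.hypot(*(q[:,:2]-c0).T).max())
    p,c=near(175,224,75,3,20,s); q=p
    # dish contour on z=12
    p,c=near(150,232,80,28,50,s); m,v,w=main(p); print('fin',s,len(p),m,np.degrees(np.arctan2(v[1],v[0])),w*np.sqrt(12),'top',np.percentile(p[:,2],[50,95]))
for n,d,uv in(('top',T,(174,224)),('scene',S,(201,276))):
    m=(d['img'].min(2)>135).astype(np.uint8); k,l,st,ce=cv2.connectedComponentsWithStats(m); i=l[uv[1]-6:uv[1]+6,uv[0]-6:uv[0]+6].max()
    mm=cv2.morphologyEx((l==i).astype(np.uint8),cv2.MORPH_OPEN,np.ones((9,9)))
    ct=max(cv2.findContours(mm,0,1)[0],key=cv2.contourArea)[:,0]
    w=np.array([ray(d,u,v,12) for u,v in ct]); print('dish',n,circ(w),len(ct))
for s,n in((0,'cup'),(1,'cup')):
    p,c=near(338,206,60,45,60,s); print(n,s,circ(p)); p,c=near(305,170,70,95,115,s); print('jar',p.mean(0))
E
```

```text
foot top 0 [0, 0, 512, 384, 196434] ((619.1219482421875, -88.196533203125), (1354.87744140625, 1915.06298828125), 1.10536527633667)
foot scene 0 [0, 0, 512, 384, 196351] ((1604.3507080078125, -1090.76025390625), (4861.95458984375, 4085.83447265625), 54.6046142578125)
hook 0 94 [500.90590285 -20.87504649] -178.304590512833 xmin [455.36957393 542.66637054] dip z [(460, np.float64(177.6)), (470, np.float64(170.7)), (480, np.float64(162.8)), (490, np.float64(161.1)), (500, np.float64(162.9)), (510, np.float64(163.3)), (520, np.float64(169.4)), (530, np.float64(173.9))]
post 0 5 [553.27826758 -23.27911772  91.02124593]
mug rim 0 104 [ 448.39821583 -226.89765688] 32.33523916867624 z [92.11026095 99.12858407]
handle 43 113.37817794571592 top z 85.917895804456 rmax 72.32190929176608
fin 0 48 [419.15232597 279.94914616] 107.08594796672801 [12.80017105 39.2979853 ] top [38.9783182  44.35754825]
hook 1 92 [499.01370641 -18.08800005] -178.55198899179933 xmin [454.68378861 544.58962376] dip z [(460, np.float64(175.1)), (470, np.float64(163.7)), (480, np.float64(159.0)), (490, np.float64(160.9)), (500, np.float64(161.4)), (510, np.float64(164.6)), (520, np.float64(168.3)), (530, np.float64(172.7))]
post 1 98 [553.09791133 -16.13324257 101.01843233]
mug rim 1 206 [ 446.47415878 -227.37272205] 31.754907108105517 z [88.21183252 96.02311013]
handle 76 111.75032398231858 top z 84.15331615543758 rmax 74.27836111733829
fin 1 90 [413.59448478 282.10460641] 108.66840175609155 [11.40035532 41.00852246] top [37.72112705 41.85734188]
dish top (array([448.52837459, 181.9303955 ]), np.float64(41.59329376435164)) 73
dish scene (array([447.88628809, 183.61632339]), np.float64(38.64470112432171)) 86
cup 0 (array([ 517.05904733, -361.62655293]), np.float64(31.324828629795658))
jar [ 632.59160582 -246.98521742  107.1725491 ]
cup 1 (array([ 514.83461413, -363.18128401]), np.float64(30.698081870870723))
jar [ 627.12419292 -241.89925279  105.35001141]
```

Call:
send_rows([
  [85,[0.5,0.85,0],[0,0,1]],
  [85,[0.5,0.85,0],[0,0,1]],
  [85,[0.5,0.85,0],[0,0,1]],
  [85,[0.5,0.85,0],[0,0,1]],
  [85,[0.5,0.85,0],[0,0,1]],
  [85,[0.5,0.85,0],[0,0,1]],
  [85,[0.5,0.85,0],[0,0,1]],
  [85,[0.5,0.85,0],[0,0,1]],
])

```text
clock: 1.1
eef_pos: [422.1, -214.5, 248.3]
tool_rot: [3.141, 0.0, 0.984]
force: [1.8, -0.5, 0.4]
width: 84.8
gripper_force: 0.0
```

Call:
send_rows([
  [85,[0,0.95,0],[0,0,1]],
  [85,[0,0.95,0],[0,0,1]],
  [85,[0,0.95,0],[0,0,1]],
  [85,[0,0.95,0],[0,0,1]],
  [85,[0,0.95,0],[0,0,1]],
  [85,[0,0.95,0],[0,0,1]],
  [85,[0,0.95,0],[0,0,1]],
  [85,[0,0.95,0],[0,0,1]],
])

```text
clock: 2.1
eef_pos: [421.2, 241.4, 248.2]
tool_rot: [-3.142, 0.0, 1.682]
force: [1.1, 0.0, -0.7]
width: 85.0
gripper_force: 0.0
```

Call:
send_rows([
  [85,[0,0.3,0],[0,0,0.8]],
  [85,[0,0.3,0],[0,0,0.8]],
  [85,[0,0,0],[0,0,0.75]],
  [85,[0,0,0],[0,0,0]],
])

```text
clock: 2.6
eef_pos: [421.7, 274.6, 248.0]
tool_rot: [-3.141, 0.001, 1.883]
force: [-1.2, 0.3, 0.6]
width: 85.0
gripper_force: 0.0
```

Call:
send_rows([
  [85,[-0.07,0.07,-0.9],[0,0,0]],
  [85,[0,0,-0.9],[0,0,0]],
  [85,[0,0,-0.9],[0,0,0]],
  [85,[0,0,-0.5],[0,0,0]],
  [85,[0,0,-0.43],[0,0,0]],
  [85,[0,0,0],[0,0,0]],
])

```text
clock: 3.35
eef_pos: [416.5, 278.3, 29.1]
tool_rot: [-3.138, 0.002, 1.883]
force: [0.4, -0.9, -0.7]
width: 84.7
gripper_force: 0.0
```

Call:
send_rows([
  [0,[0,0,0],[0,0,0]],
  [0,[0,0,0],[0,0,0]],
  [0,[0,0,0],[0,0,0]],
  [0,[0,0,0],[0,0,0]],
  [0,[0,0,0],[0,0,0]],
  [0,[0,0,0],[0,0,0]],
  [0,[0,0,0],[0,0,0]],
  [0,[0,0,0],[0,0,0]],
])

```text
clock: 4.35
eef_pos: [417.6, 280.2, 31.2]
tool_rot: [3.14, -0.0, 1.884]
force: [-0.1, -1.6, 5.7]
width: 10.8
gripper_force: 59.3
```

Call:
send_rows([
  [0,[0.08,-0.4,0],[0,0,0]],
  [0,[0.08,-0.4,0],[0,0,0]],
  [0,[0.08,-0.4,0],[0,0,0]],
  [0,[0.08,-0.4,0],[0,0,0]],
  [0,[0.08,-0.4,0],[0,0,0]],
  [0,[0.08,-0.4,0],[0,0,0]],
  [0,[0.08,-0.4,0],[0,0,0]],
  [0,[0.08,-0.4,0],[0,0,0]],
])

```text
clock: 5.35
eef_pos: [456.4, 89.8, 31.2]
tool_rot: [3.138, -0.003, 1.886]
force: [0.1, 5.3, 5.0]
width: 11.0
gripper_force: 59.3
```

Call:
send_rows([
  [0,[0,0,0],[0,0,0]],
  [0,[0,0,0],[0,0,0]],
])

```text
clock: 5.6
eef_pos: [456.9, 86.0, 31.2]
tool_rot: [3.141, 0.003, 1.882]
force: [1.8, -4.3, 4.4]
width: 10.7
gripper_force: 59.4
```

```bash
cat > look.py <<'E'
from h import *
import sys
o=[]
for n in('scene','top'):
    d=cam(n); np.savez(f'{n}{sys.argv[1]}.npz',**d)
    p=proj(d,np.array([480,-20,60])).astype(int); c=d['img'][max(0,p[1]-75):p[1]+75,p[0]-100:p[0]+100,::-1]; o.append(cv2.resize(c,(400,300),interpolation=cv2.INTER_CUBIC))
    print(n,p)
cv2.imwrite(f'pics/l{sys.argv[1]}.png',np.hstack(o))
E
python3 look.py 1
```

```text
scene [253 225]
top [234 213]
```

View pics/l1.png

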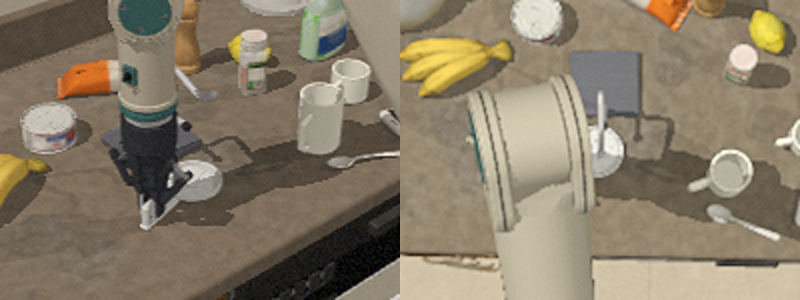

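The gripper holds the fin, with the dish rim at about (600,150) in the right half, partly under the hook line. It needs about 8 mm more to the right; after that I'll release, rise and measure.

Call:
send_rows([
  [0,[0,-0.07,0],[0,0,0]],
  [0,[0,-0.07,0],[0,0,0]],
  [0,[0,0,0],[0,0,0]],
  [60,[0,0,0],[0,0,0]],
  [60,[0,0,0],[0,0,0]],
  [60,[0,0,0],[0,0,0]],
  [60,[0,0,0.9],[0,0,0]],
  [60,[0,0,0.9],[0,0,0]],
])

```text
clock: 6.7
eef_pos: [454.8, 79.4, 139.1]
tool_rot: [-3.139, -0.001, 1.884]
force: [1.8, -0.1, -0.7]
width: 59.8
gripper_force: 0.0
```

Call:
send_rows([
  [85,[0,0.9,0.5],[0,0,0]],
  [85,[0,0.9,0.5],[0,0,0]],
  [85,[0,0.9,0.5],[0,0,0]],
  [85,[0,0.9,0.5],[0,0,0]],
  [85,[0,0,0],[0,0,0]],
])

```text
clock: 7.32
eef_pos: [455.1, 301.9, 261.1]
tool_rot: [3.136, -0.005, 1.891]
force: [-0.6, -0.6, -1.1]
width: 85.2
gripper_force: 0.0
```

```bash
python3 look.py 2; cat > dish.py <<'E'
from h import *
import sys
for n in('top','scene'):
    d=dict(np.load(f'{n}{sys.argv[1]}.npz')); P=cloud(d); I=d['img'].min(2)
    m=((I>135)&(abs(P[...,2]-8)<10)&(np.hypot(P[...,0]-487,P[...,1]+20)<75)).astype(np.uint8)
    # rim contour: cast contour on z=12, robust circle r=44
    ct=np.vstack(cv2.findContours(m,0,1)[0])[:,0]
    w=np.array([ray(d,u,v,12)[:2] for u,v in ct])
    from scipy.optimize import least_squares
    r=least_squares(lambda x:np.hypot(*(w-x).T)-43.5,[487,-20],loss='soft_l1',f_scale=2).x
    print(n,'dish',r.round(1),len(w),np.median(abs(np.hypot(*(w-r).T)-43.5)).round(1))
    q=P.reshape(-1,3);c=d['img'].reshape(-1,3); f=q[(q[:,2]>28)&(q[:,2]<50)&(np.hypot(q[:,0]-456,q[:,1]-77)<45)]; print(' fin',f[:,:2].mean(0),len(f))
    # hook: bright pixels with z>148
    mk=(P[...,2]>148)&(P[...,2]<190)&(P[...,0]>440)&(P[...,0]<545)&(abs(P[...,1]+20)<15)&(I>100)
    v,u=np.nonzero(mk); 
    for x0 in(460,475,490,505,520):
        k=abs(P[v,u,0]-x0)<8; print('  hook',x0,P[v[k],u[k]].mean(0).round(1),P[v[k],u[k],1].min().round(1),P[v[k],u[k],1].max().round(1))
E
python3 dish.py 2
```

```text
scene [253 225]
top [234 213]
top dish [486.6 -10.5] 115 3.7
 fin [458.07697748  81.74755778] 44
  hook 460 [460.3 -21.3 176.7] -26.0 -16.7
  hook 475 [475.1 -22.  165.9] -25.4 -18.5
  hook 490 [489.7 -21.3 159.6] -24.5 -18.0
  hook 505 [505.3 -21.1 163.5] -24.2 -17.8
  hook 520 [519.6 -21.1 168.8] -24.0 -17.6
scene dish [485.1  -9.4] 89 2.4
 fin [453.24662348  84.52413645] 68
  hook 460 [459.2 -19.5 172.9] -26.3 -15.3
  hook 475 [474.8 -17.2 161. ] -20.0 -14.2
  hook 490 [490.3 -18.5 158.7] -22.9 -15.1
  hook 505 [505.4 -18.7 162.9] -25.0 -15.5
  hook 520 [519.5 -17.4 167.5] -21.3 -13.9
```

View pics/l2.png

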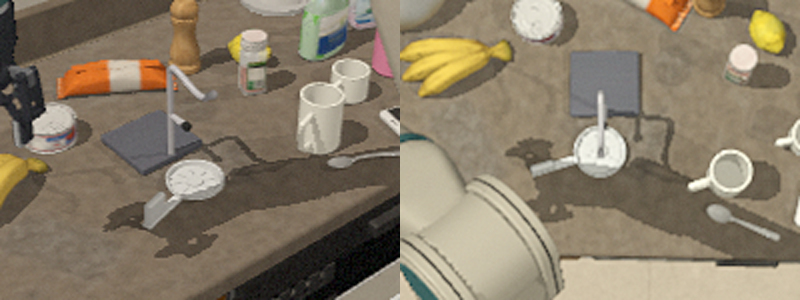

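The dish (597,150, right half) is nearly under the hook dip, and the fin points left. I'll measure the boss, the dish and the foot more tightly.

```bash
cat > dish2.py <<'E'
from h import *
import sys
for n in('top','scene'):
    d=dict(np.load(f'{n}{sys.argv[1]}.npz')); P=cloud(d); I=d['img']
    m=((I.min(2)>125)&(P[...,2]<22)&(np.hypot(P[...,0]-487,P[...,1]+16)<70)).astype(np.uint8)
    m=cv2.morphologyEx(cv2.morphologyEx(m,cv2.MORPH_CLOSE,np.ones((7,7))),cv2.MORPH_OPEN,cv2.getStructuringElement(2,(13,13)))
    ct=max(cv2.findContours(m,0,1)[0],key=cv2.contourArea)[:,0]
    w=np.array([ray(d,u,v,12)[:2] for u,v in ct]); 
    for _ in range(4):
        A=np.c_[2*w,np.ones(len(w))]; x=np.linalg.lstsq(A,(w**2).sum(1),rcond=None)[0]; r=np.sqrt(x[2]+x[0]**2+x[1]**2); e=abs(np.hypot(*(w-x[:2]).T)-r); w=w[e<max(2.5,1.5*np.median(e))]
    print(n,'dish',x[:2].round(1),r.round(1),len(w),'extents',w.min(0).round(1),w.max(0).round(1))
    g=I.astype(int); k=((g.max(2)<135)&(g[...,2]>=g[...,0]-2)&(P[...,0]>530)&(P[...,0]<690)&(abs(P[...,1]+20)<90)&(P[...,2]>4)&(P[...,2]<26)).astype(np.uint8)
    k=cv2.morphologyEx(cv2.morphologyEx(k,cv2.MORPH_CLOSE,np.ones((7,7))),cv2.MORPH_OPEN,np.ones((3,3))); ct=max(cv2.findContours(k,0,1)[0],key=cv2.contourArea)[:,0]
    w=np.array([ray(d,u,v,14)[:2] for u,v in ct],np.float32); print('foot',cv2.minAreaRect(w))
E
python3 dish2.py 2; python3 dish2.py 0
```

```text
top dish [489.8 -12.7] 44.6 55 extents [444.2 -56.4] [533.9  32.7]
foot ((606.1961669921875, -17.15576171875), (109.96275329589844, 114.47431182861328), 1.0653256177902222)
scene dish [485.4  -8.2] 45.6 53 extents [439.  -55.2] [531.8  37.3]
foot ((600.1023559570312, -12.968074798583984), (121.4360580444336, 123.27203369140625), 1.9980442523956299)Traceback (most recent call last):
  File "dish2.py", line 7, in <module>
    ct=max(cv2.findContours(m,0,1)[0],key=cv2.contourArea)[:,0]
       ~~~^^^^^^^^^^^^^^^^^^^^^^^^^^^^^^^^^^^^^^^^^^^^^^^^
ValueError: max() iterable argument is empty
```

```bash
sed -i 's/487,P/CX,P/; s/P\[...,0\]-487/P[...,0]-CX/; s/P\[...,1\]+16/P[...,1]-CY/; s/^import sys/import sys\nCX,CY=map(float,sys.argv[2:4])/' dish2.py
python3 dish2.py 0 448 183; python3 dish2.py 2 487 -14
python3 - <<'E'
from h import *
o=[]
for i,c in(('0',(448,183)),('2',(487,-14))):
  for n in('top','scene'):
    d=dict(np.load(f'{n}{i}.npz')); u,v=proj(d,np.array([*c,7])); u,v=int(u),int(v)
    k=cv2.resize(d['img'][v-22:v+22,u-28:u+28,::-1],(392,300),interpolation=cv2.INTER_NEAREST)
    o.append(k); print(i,n,u-28,v-22)
cv2.imwrite('pics/d2.png',np.vstack([np.hstack(o[:2]),np.hstack(o[2:])]))
E
```

```text
top dish [448.6 187. ] 44.7 56 extents [406.2 143. ] [492.4 231.6]
foot ((606.1961669921875, -17.15576171875), (109.96275329589844, 114.47431182861328), 1.0653256177902222)
scene dish [446.5 188.5] 45.0 67 extents [400.7 142.5] [493.2 235.8]
foot ((600.166748046875, -13.054061889648438), (122.14643096923828, 122.16050720214844), 1.3323150873184204)
top dish [489.8 -12.7] 44.6 55 extents [444.2 -56.4] [533.9  32.7]
foot ((606.1961669921875, -17.15576171875), (109.96275329589844, 114.47431182861328), 1.0653256177902222)
scene dish [485.4  -8.2] 45.6 53 extents [439.  -55.2] [531.8  37.3]
foot ((600.1023559570312, -12.968074798583984), (121.4360580444336, 123.27203369140625), 1.9980442523956299)
0 top 147 202
0 scene 173 252
2 top 205 191
2 scene 222 217
```

View pics/d2.png

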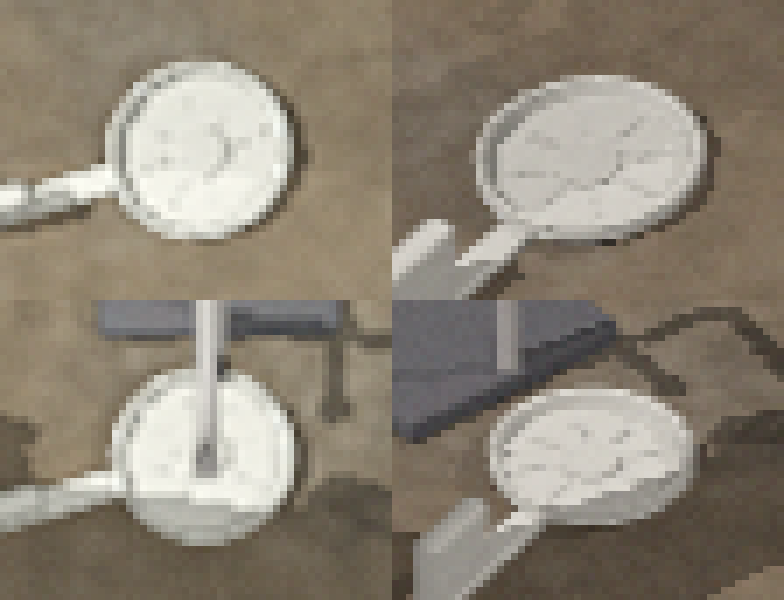

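Top crop: dish rim spans 108..298 by 365..545, centre (203,455). The hook bar is at column 207 and its ball at (207,460). Scene crop: rim spans 490..695 by 388..525.

```bash
python3 - <<'E'
from h import *
T=dict(np.load('top2.npz'));S=dict(np.load('scene2.npz'))
print(ray(T,233.5,213.2,10),ray(S,250.1,239.4,10))
# initial (top row): rim x108..295,y62..240 ; scene 478..705, 75..245
print(ray(T,147+201.5/7-.5,202+151/6.82-.5,10),ray(S,173+(591.5-392)/7-.5,252+160/6.82-.5,10))
print('hook line top z160', ray(T,234.1,210,160), 'ball', ray(T,234.1,191+160/6.82-.5,172))
for n,d in(('T',T),('S',S)): print(n,[proj(d,np.array(p)).round(1) for p in((485.5,-20,155),(458.5,-21,172),(555.5,-18.5,14))])
E
```

```text
[488.51508715 -13.33101266  10.        ] [484.6245418  -11.13441382  10.        ]
[448.96328724 183.86068661  10.        ] [444.55290315 186.7958692   10.        ]
hook line top z160 [476.01620585 -22.0182446  160.        ] ball [461.83353561 -22.90232986 172.        ]
T [array([233.6, 207.2]), array([233.5, 215. ]), array([235.5, 193.8])]
S [array([252.4, 198. ]), array([258.7, 197.1]), array([238.1, 226. ])]
```

The two views agree that the dish must go 8 mm further to -y, so I'll re-grip it and slide it.

Call:
send_rows([
  [60,[0,-0.9,-0.5],[0,0,0]],
  [60,[0,-0.9,-0.5],[0,0,0]],
  [60,[0,-0.9,-0.5],[0,0,0]],
  [60,[0,-0.9,-0.5],[0,0,0]],
  [60,[0,0,-0.6],[0,0,0]],
  [60,[0,0,-0.6],[0,0,0]],
  [60,[0,0,-0.6],[0,0,0]],
  [60,[0,0,0],[0,0,0]],
])

```text
clock: 8.43
eef_pos: [452.8, 77.3, 28.4]
tool_rot: [-3.134, 0.001, 1.883]
force: [-1.4, -0.2, 0.7]
width: 60.2
gripper_force: 0.0
```

Call:
send_rows([
  [0,[0,0,0],[0,0,0]],
  [0,[0,0,0],[0,0,0]],
  [0,[0,0,0],[0,0,0]],
  [0,[0,0,0],[0,0,0]],
  [0,[0,0,0],[0,0,0]],
  [0,[0,-0.07,0],[0,0,0]],
  [0,[0,-0.07,0],[0,0,0]],
  [0,[0,0,0],[0,0,0]],
])

```text
clock: 9.43
eef_pos: [457.0, 73.1, 31.8]
tool_rot: [3.137, -0.002, 1.885]
force: [0.1, 3.5, 6.9]
width: 11.0
gripper_force: 59.2
```

Call:
send_rows([
  [0,[0,0,0],[0,0,0]],
  [60,[0,0,0],[0,0,0]],
  [60,[0,0,0],[0,0,0]],
  [60,[0,0,0],[0,0,0]],
  [60,[0,0,0.9],[0,0,0]],
  [60,[0,0,0.9],[0,0,0]],
])

```text
clock: 10.18
eef_pos: [454.8, 71.0, 139.2]
tool_rot: [-3.139, -0.001, 1.884]
force: [2.2, 0.1, -1.0]
width: 60.0
gripper_force: 0.0
```

Call:
send_rows([
  [85,[0,0.9,0.5],[0,0,0]],
  [85,[0,0.9,0.5],[0,0,0]],
  [85,[0,0.9,0.5],[0,0,0]],
  [85,[0,0.9,0.5],[0,0,0]],
  [85,[0,0,0],[0,0,0]],
])

```text
clock: 10.8
eef_pos: [455.2, 293.4, 261.1]
tool_rot: [3.136, -0.005, 1.891]
force: [-0.2, 0.2, 0.4]
width: 84.8
gripper_force: 0.0
```

```bash
python3 look.py 3; python3 dish2.py 3 487 -20; python3 dish2.py 2 487 -13; python3 - <<'E'
from h import *
o=[]
for n in('top','scene'):
    d=dict(np.load(f'{n}3.npz')); u,v=proj(d,np.array([487,-20,60])); u,v=int(u),int(v)
    o.append(cv2.resize(d['img'][v-32:v+32,u-28:u+28,::-1],(392,448),interpolation=cv2.INTER_NEAREST)); print(n,u-28,v-32)
cv2.imwrite('pics/d3.png',np.hstack(o))
E
```

```text
scene [253 225]
top [234 213]
top dish [488.6 -19.5] 44.0 57 extents [444.3 -63.2] [530.9  25.9]
foot ((606.1961669921875, -17.15576171875), (109.96275329589844, 114.47431182861328), 1.0653256177902222)
scene dish [486.4 -14.3] 46.0 50 extents [439.  -62.5] [533.9  33.9]
foot ((600.2428588867188, -12.507781982421875), (121.39445495605469, 122.91727447509766), 2.1850316524505615)
top dish [489.8 -12.7] 44.6 55 extents [444.2 -56.4] [533.9  32.7]
foot ((606.1961669921875, -17.15576171875), (109.96275329589844, 114.47431182861328), 1.0653256177902222)
scene dish [485.4  -8.2] 45.6 53 extents [439.  -55.2] [531.8  37.3]
foot ((600.1023559570312, -12.968074798583984), (121.4360580444336, 123.27203369140625), 1.9980442523956299)
top 206 179
scene 224 192
```

View pics/d3.png

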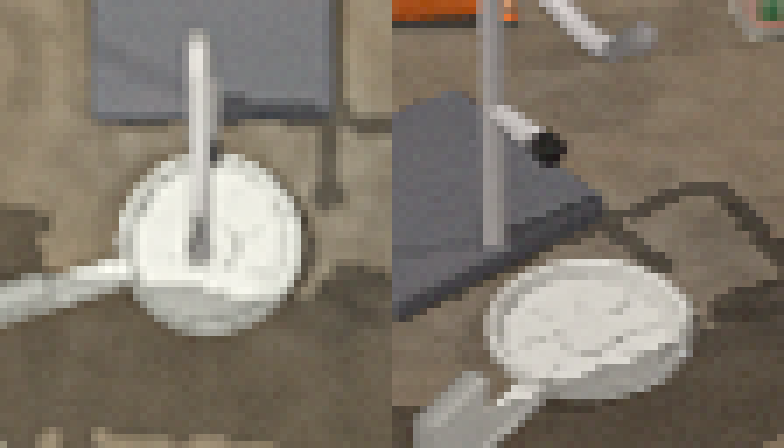

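Rim centre sits about 3 mm to +y of the hook (top crop: rim centre (209,243), bar at 200). I'll give it one last small nudge.

Call:
send_rows([
  [60,[0,-0.9,-0.5],[0,0,0]],
  [60,[0,-0.9,-0.5],[0,0,0]],
  [60,[0,-0.9,-0.5],[0,0,0]],
  [60,[0,-0.9,-0.5],[0,0,0]],
  [60,[0,0,-0.6],[0,0,0]],
  [60,[0,0,-0.6],[0,0,0]],
  [60,[0,0,-0.6],[0,0,0]],
  [60,[0,0,0],[0,0,0]],
])

```text
clock: 11.9
eef_pos: [452.8, 69.0, 28.4]
tool_rot: [-3.134, 0.001, 1.883]
force: [0.2, -0.4, 1.3]
width: 59.9
gripper_force: 0.0
```

Call:
send_rows([
  [0,[0,0,0],[0,0,0]],
  [0,[0,0,0],[0,0,0]],
  [0,[0,0,0],[0,0,0]],
  [0,[0,0,0],[0,0,0]],
  [0,[0,0,0],[0,0,0]],
  [0,[0,-0.06,0],[0,0,0]],
  [0,[0,0,0],[0,0,0]],
  [0,[0,0,0],[0,0,0]],
])

```text
clock: 12.9
eef_pos: [456.9, 69.5, 31.8]
tool_rot: [3.137, -0.002, 1.885]
force: [-0.3, 3.7, 6.1]
width: 11.0
gripper_force: 59.5
```

Call:
send_rows([
  [60,[0,0,0],[0,0,0]],
  [60,[0,0,0],[0,0,0]],
  [60,[0,0,0],[0,0,0]],
  [60,[0,0,0.9],[0,0,0]],
  [60,[0,0,0.9],[0,0,0]],
])

```text
clock: 13.52
eef_pos: [454.8, 67.5, 139.2]
tool_rot: [-3.139, -0.001, 1.884]
force: [0.5, -0.3, -0.2]
width: 59.9
gripper_force: 0.0
```

Call:
send_rows([
  [85,[0,0.9,0.5],[0,0,0]],
  [85,[0,0.9,0.5],[0,0,0]],
  [85,[0,0.9,0.5],[0,0,0]],
  [85,[0,0.9,0.5],[0,0,0]],
  [85,[0,0,0],[0,0,0]],
])

```text
clock: 14.15
eef_pos: [455.2, 289.8, 261.2]
tool_rot: [3.136, -0.005, 1.891]
force: [-1.1, -0.7, -0.9]
width: 84.9
gripper_force: 0.0
```

```bash
python3 look.py 4; python3 dish2.py 4 487 -22; sed 's/top0/top4/;s/scene0/scene4/' m.py > m4.py; python3 - <<'E'
from m4 import *
for s in(0,1):
    p,c=near(296,226,90,80,110,s); c0,r=circ(p)
    for _ in range(3):
        q=p[abs(np.hypot(*(p[:,:2]-c0).T)-r)<6]; c0,r=circ(q)
    print('mug',c0,r)
E
```

```text
scene [253 225]
top [234 213]
top dish [488.9 -22.4] 44.4 67 extents [444.3 -66.6] [531.   22.7]
foot ((606.1956787109375, -17.129981994628906), (109.96275329589844, 114.52587890625), 1.0653256177902222)
scene dish [484.4 -17.3] 45.5 47 extents [439.  -64.9] [532.1  29.3]
foot ((599.8731079101562, -12.91683578491211), (121.72331237792969, 121.24848937988281), 1.5141010284423828)
mug [ 447.35780633 -224.83613852] 33.99697020948451
mug [ 446.6231938  -227.87725739] 32.01910025959574
```

Call:
send_rows([
  [85,[0,-0.95,0],[0,0,0.9]],
  [85,[0,-0.95,0],[0,0,0]],
  [85,[0,-0.95,0],[0,0,0]],
  [85,[0,-0.95,0],[0,0,0]],
  [85,[0,-0.95,0],[0,0,0]],
  [85,[0,-0.95,0],[0,0,0]],
  [85,[0,-0.95,0],[0,0,0]],
  [85,[0,-0.95,0],[0,0,0]],
])

```text
clock: 15.25
eef_pos: [453.3, -175.9, 257.5]
tool_rot: [-3.139, -0.001, 1.96]
force: [1.5, 0.5, 1.0]
width: 84.9
gripper_force: 0.0
```

Call:
send_rows([
  [85,[-0.13,-0.95,0],[0,0,0]],
  [85,[0,0,-0.9],[0,0,0]],
  [85,[0,0,-0.3],[0,0,0]],
  [85,[0,0,0],[0,0,0]],
  [85,[0,0,0],[0,0,0]],
])

```text
clock: 15.88
eef_pos: [447.5, -229.9, 186.8]
tool_rot: [-3.141, 0.0, 1.962]
force: [0.6, 0.5, 0.4]
width: 85.0
gripper_force: 0.0
```

```bash
python3 -c "
from h import *
s=sensors.read_state();print(s['qpos'].round(2),s['eef_pos'],s['tool_rot'])"
```

```text
[ 0.86  0.58 -0.65  1.97  0.5   0.75  0.3 ] [ 447.45857373 -229.90920881  186.84660692] [-3.14142466e+00  1.99028673e-04  1.96171999e+00]
```

Call:
send_rows([
  [85,[0,0.05,-0.3],[0,0,0]],
  [85,[0,0,-0.4],[0,0,0]],
  [85,[0,0,-0.4],[0,0,0]],
  [85,[0,0,-0.4],[0,0,0]],
  [85,[0,0,-0.4],[0,0,0]],
  [85,[0,0,0],[0,0,0]],
])

```text
clock: 16.62
eef_pos: [447.4, -226.3, 72.3]
tool_rot: [-3.14, -0.001, 1.963]
force: [-0.7, 0.2, -0.3]
width: 85.2
gripper_force: 0.0
```

Call:
send_rows([
  [0,[0,0,0],[0,0,0]],
  [0,[0,0,0],[0,0,0]],
  [0,[0,0,0],[0,0,0]],
  [0,[0,0,0],[0,0,0]],
  [0,[0,0,0],[0,0,0]],
])

```text
clock: 17.25
eef_pos: [448.5, -226.9, 74.0]
tool_rot: [3.14, 0.002, 1.962]
force: [-2.4, 0.0, 7.3]
width: 65.5
gripper_force: 66.4
```

Call:
send_rows([
  [0,[0,0,0.3],[0,0,0]],
  [0,[0,0,0.54],[0,0,0]],
  [0,[0,0,0.54],[0,0,0]],
  [0,[0,0,0.54],[0,0,0]],
  [0,[-0.08,0.5,0],[0,0,-0.9]],
  [0,[-0.08,0.5,0],[0,0,-0.9]],
  [0,[-0.08,0.5,0],[0,0,-0.8]],
  [0,[-0.08,0.5,0],[0,0,-0.8]],
])

```text
clock: 18.25
eef_pos: [428.4, -105.5, 188.3]
tool_rot: [3.141, 0.0, 1.663]
force: [-0.2, 0.2, -2.8]
width: 65.2
gripper_force: 67.5
```

Call:
send_rows([
  [0,[-0.08,0.3,0],[0,0,-0.8]],
  [0,[-0.07,0.3,0],[0,0,0]],
  [0,[0,0,0],[0,0,0]],
  [0,[0,0,0],[0,0,0]],
])

```text
clock: 18.75
eef_pos: [419.9, -71.1, 188.0]
tool_rot: [3.141, 0.001, 1.596]
force: [0.3, 0.3, -1.5]
width: 65.2
gripper_force: 67.5
```

```bash
python3 look.py 5; python3 - <<'E'
from h import *
s=sensors.read_state();print(s['qpos'].round(2),s['eef_pos'],s['tool_rot'])
e=s['eef_pos']
for n in('top','scene'):
    d=dict(np.load(f'{n}5.npz')); P=cloud(d).reshape(-1,3); c=d['img'].reshape(-1,3)
    q=P[(P[:,1]>e[1]+38)&(P[:,1]<e[1]+85)&(abs(P[:,0]-e[0])<22)&(P[:,2]>95)&(P[:,2]<225)&(c.min(1)>110)]
    print(n,len(q),q.mean(0),np.percentile(q,[3,97],axis=0).round(1).tolist())
E
```

```text
scene [253 225]
top [234 213]
[ 0.5   0.46 -0.55  2.17  0.42  0.61 -0.32] [419.82459565 -71.28610675 187.8073767 ] [3.14126037e+00 3.21246017e-04 1.59470534e+00]
top 35 [419.07836829 -12.40500256 181.57777057] [[415.3, -21.8, 138.7], [424.6, -3.5, 198.5]]
scene 117 [415.85788553 -11.67508473 170.53460896] [[411.6, -31.8, 135.3], [420.3, -0.3, 197.2]]
```

View pics/l5.png

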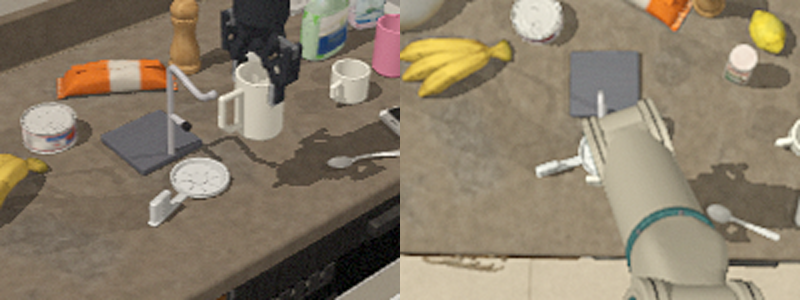

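The mug is in hand, upright, with its handle (235,110 in the left half) pointing at the hook side. Its loop is centred about 2 mm right of the hook line, with the base near z = 114. Next is the insertion.

Call:
send_rows([
  [0,[0,0.035,0],[0,0,0]],
  [0,[0.22,0,0],[0,0,0]],
  [0,[0.22,0,0],[0,0,0]],
  [0,[0.22,0,0],[0,0,0]],
  [0,[0.22,0,0],[0,0,0]],
  [0,[0,0,0],[0,0,0]],
  [0,[0,0,0],[0,0,0]],
])

```text
clock: 19.73
eef_pos: [471.8, -68.3, 187.5]
tool_rot: [-3.14, 0.0, 1.596]
force: [-1.1, -1.1, -1.9]
width: 65.2
gripper_force: 67.5
```

```bash
python3 look.py 6; python3 - <<'E'
from h import *
d=dict(np.load('scene6.npz')); u,v=proj(d,np.array([475,-30,150])).astype(int)
cv2.imwrite('pics/i6.png',cv2.resize(d['img'][v-35:v+45,u-50:u+50,::-1],(700,560),interpolation=cv2.INTER_CUBIC))
E
```

```text
scene [253 225]
top [234 213]
```

View pics/i6.png

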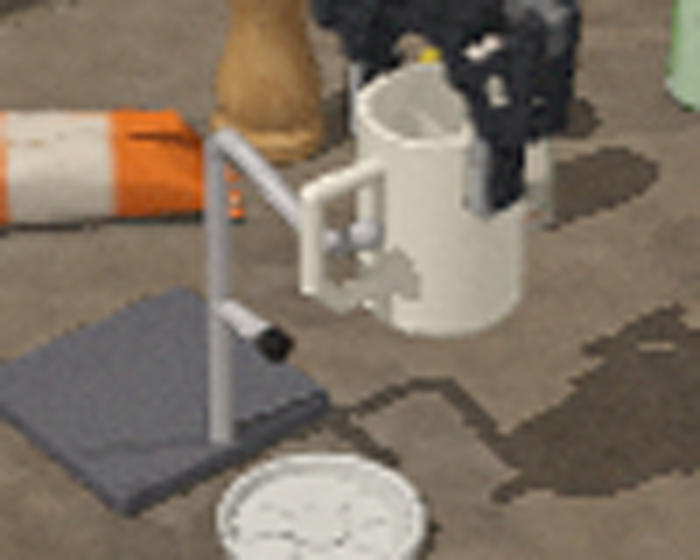

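The hook passes through the handle opening, with the ball at (370,235) in front of the loop. Now I'll tilt the mug about the hook axis while lowering it.

Call:
send_rows([
  [0,[0,-0.037,-0.1],[1,0.02,0]],
  [0,[0,-0.037,-0.1],[1,0.02,0]],
  [0,[0,-0.014,-0.107],[1,0.02,0]],
  [0,[0,-0.014,-0.107],[1,0.02,0]],
  [0,[0,0,0],[0,0,0]],
  [0,[0,0,0],[0,0,0]],
])

```text
clock: 20.58
eef_pos: [472.3, -73.9, 163.2]
tool_rot: [3.139, -0.348, 1.597]
force: [0.1, 0.7, -1.9]
width: 65.5
gripper_force: 67.5
```

Call:
send_rows([
  [0,[0,0.01,-0.107],[1,0.02,0]],
  [0,[0,0.01,-0.107],[1,0.02,0]],
  [0,[0,0.034,-0.103],[1,0.02,0]],
  [0,[0,0.034,-0.103],[1,0.02,0]],
  [0,[0,0,0],[0,0,0]],
  [0,[0,0,0],[0,0,0]],
])

```text
clock: 21.32
eef_pos: [472.6, -68.2, 138.4]
tool_rot: [3.136, -0.696, 1.601]
force: [0.1, -0.3, -1.4]
width: 65.2
gripper_force: 67.7
```

Call:
send_rows([
  [0,[0,0.056,-0.093],[1,0.02,0]],
  [0,[0,0.056,-0.093],[1,0.02,0]],
  [0,[0,0,0],[0,0,0]],
  [0,[0,0,0],[0,0,0]],
])

```text
clock: 21.82
eef_pos: [472.6, -62.0, 127.2]
tool_rot: [3.133, -0.869, 1.603]
force: [-0.2, 0.3, -1.0]
width: 65.6
gripper_force: 67.9
```

```bash
python3 -c "
from h import *
s=sensors.read_state();print(s['qpos'].round(2),s['eef_pos'],s['tool_rot'],s['force'],s['torque'])"
```

```text
[ 1.1   1.1  -0.97  1.86  0.04  0.84  0.33] [472.63772904 -62.03063127 127.24145291] [ 3.13312858 -0.869283    1.60279344] [-0.1704483   0.33397406 -0.97352776] [-1.20550543 -0.02011446  0.00892825]
```

Call:
send_rows([
  [0,[0,0.055,-0.058],[1,0.02,0]],
  [0,[0,0.055,-0.058],[0.8,0.02,0]],
  [0,[0,0,0],[0,0,0]],
  [0,[0,0,0],[0,0,0]],
])

```text
clock: 22.32
eef_pos: [473.4, -55.8, 120.3]
tool_rot: [3.129, -1.026, 1.604]
force: [3.2, 0.1, -1.5]
width: 65.4
gripper_force: 67.9
```

Call:
send_rows([
  [0,[0,0,-0.03],[0,0,0]],
  [0,[0,0,0],[0,0,0]],
  [0,[0,0,0],[0,0,0]],
])

```text
clock: 22.7
eef_pos: [473.4, -55.4, 119.7]
tool_rot: [3.13, -1.03, 1.603]
force: [3.2, -0.3, 5.9]
width: 65.6
gripper_force: 68.3
```

Call:
send_rows([
  [70,[0,0,0],[0,0,0]],
  [75,[0,0,0],[0,0,0]],
  [85,[0.05,0,0],[0,0,0]],
  [85,[0.05,0,0],[0,0,0]],
  [85,[0,0,0],[0,0,0]],
  [85,[0,0,0],[0,0,0]],
  [85,[0,0,0],[0,0,0]],
])

```text
clock: 23.58
eef_pos: [478.3, -55.8, 117.7]
tool_rot: [3.134, -1.03, 1.6]
force: [0.2, -0.5, 1.0]
width: 85.5
gripper_force: 0.0
```

```bash
cat > fit.py <<'E'
from h import *
s=sensors.read_state();print(s['eef_pos'],s['tool_rot'],s['force'],s['width'])
for n in('scene','top'):
    d=cam(n); P=cloud(d).reshape(-1,3); c=d['img'].reshape(-1,3).astype(int)
    m=(abs(P[:,0]-480)<70)&(P[:,1]>-95)&(P[:,1]<60)&(P[:,2]>28)&(P[:,2]<150)&(c.min(1)>110)&(P[:,0]<540)&~((P[:,1]>35)&(P[:,2]<46))
    q=P[m]; print(n,len(q),'mean',q.mean(0).round(1) if len(q) else 0,'pct',np.percentile(q,[2,50,98],axis=0).round(0).tolist() if len(q) else 0)
    cv2.imwrite(f'pics/f_{n}_{s["clock"]:.1f}.png',d['img'][...,::-1])
E
python3 fit.py
```

```text
[478.27290472 -55.78397848 117.7008164 ] [ 3.13370441 -1.03006185  1.60042238] [ 0.17900841 -0.47888043  1.02686905] 85.46936610285229
scene 817 mean [460.4 -19.6 115.1] pct [[431.0, -68.0, 70.0], [457.0, -19.0, 116.0], [501.0, 21.0, 147.0]]
top 630 mean [474.5 -39.  115.4] pct [[433.0, -84.0, 81.0], [473.0, -45.0, 116.0], [526.0, 19.0, 147.0]]
```

```bash
python3 - <<'E'
from h import *
for n in('scene','top'):
    d=cam(n); P=cloud(d).reshape(-1,3); c=d['img'].reshape(-1,3).astype(int)
    q=P[(abs(P[:,0]-480)<70)&(P[:,2]>40)&(P[:,2]<185)&(c.min(1)>110)&(P[:,0]<545)]
    for y0 in range(-85,45,15):
        k=q[abs(q[:,1]-y0)<7.5]
        if len(k)>4: print(n,y0,len(k),'x',np.percentile(k[:,0],[3,97]).round(0),'z',np.percentile(k[:,2],[3,97]).round(0))
    g=P[(c.max(1)<70)&(P[:,2]>70)&(P[:,2]<150)&(abs(P[:,0]-480)<75)&(P[:,1]>-60)&(P[:,1]<0)]
    for k in (g[g[:,0]<478],g[g[:,0]>478]): print(' dark',len(k),np.percentile(k,[3,50,97],axis=0).round(0).tolist() if len(k) else '')
E
```

```text
scene -70 27 x [429. 533.] z [131. 144.]
scene -55 107 x [429. 483.] z [ 98. 149.]
scene -40 146 x [440. 486.] z [ 89. 149.]
scene -25 203 x [443. 538.] z [ 81. 175.]
scene -10 204 x [444. 537.] z [ 77. 172.]
scene 5 168 x [446. 486.] z [ 68. 158.]
scene 20 106 x [451. 496.] z [ 86. 150.]
 dark 9 [[420.0, -60.0, 122.0], [423.0, -58.0, 127.0], [425.0, -53.0, 132.0]]
 dark 3 [[499.0, -52.0, 114.0], [519.0, -49.0, 117.0], [520.0, -39.0, 130.0]]
top -85 53 x [434. 502.] z [ 87. 141.]
top -70 123 x [431. 527.] z [ 83. 145.]
top -55 131 x [433. 526.] z [ 78. 152.]
top -40 102 x [445. 509.] z [113. 161.]
top -25 147 x [447. 539.] z [ 88. 178.]
top -10 99 x [447. 536.] z [ 94. 175.]
top 5 89 x [450. 509.] z [ 86. 162.]
top 20 41 x [457. 502.] z [ 91. 155.]
 dark 1 [[428.0, -59.0, 124.0], [428.0, -59.0, 124.0], [428.0, -59.0, 124.0]]
 dark 7 [[523.0, -57.0, 113.0], [530.0, -54.0, 125.0], [534.0, -51.0, 136.0]]
```

Call:
send_rows([
  [85,[0.005,-0.1,0.06],[0,0,0]],
  [85,[0.005,-0.17,0.1],[0,0,0]],
  [85,[0.005,-0.17,0.1],[0,0,0]],
  [85,[0.005,-0.17,0.1],[0,0,0]],
  [85,[0.005,-0.25,0.15],[0,0,0]],
  [85,[0.005,-0.34,0.2],[0,0,0]],
  [85,[0,-0.34,0.2],[0,0,0]],
  [85,[0,-0.34,0.2],[0,0,0]],
])

```text
clock: 24.78
eef_pos: [480.1, -169.9, 185.1]
tool_rot: [3.133, -1.03, 1.601]
force: [0.6, -0.1, 0.0]
width: 84.8
gripper_force: 0.0
```

Call:
send_rows([
  [85,[0,-0.4,0.5],[0,0,0]],
  [85,[0,-0.3,0.5],[-1,0,0]],
  [85,[0,0,0.5],[-1,0,0]],
  [85,[0,0,0.5],[-1,0,0]],
  [85,[0,0,0],[0,0,0]],
  [85,[0,0,0],[0,0,0]],
  [85,[0,0,0],[0,0,0]],
  [85,[0,0,0],[0,0,0]],
])

```text
clock: 25.78
eef_pos: [479.8, -210.9, 303.3]
tool_rot: [-3.137, -0.77, 1.59]
force: [0.1, 0.1, 0.0]
width: 84.8
gripper_force: 0.0
```

```bash
cat > prof.py <<'E'
from h import *
s=sensors.read_state();print(s['eef_pos'],s['force'])
for n in('scene','top'):
    d=cam(n); P=cloud(d).reshape(-1,3); c=d['img'].reshape(-1,3).astype(int)
    q=P[(abs(P[:,0]-480)<70)&(P[:,2]>25)&(P[:,2]<200)&(c.min(1)>100)&(P[:,0]<547)&(P[:,1]>-110)]
    for y0 in range(-85,45,15):
        k=q[abs(q[:,1]-y0)<7.5]
        if len(k)>4: print(n,y0,len(k),'x',np.percentile(k[:,0],[3,97]).round(0),'z',np.percentile(k[:,2],[3,97]).round(0))
    for nm,x,y,z in(('cup',516,-362,45),('jar',630,-244,95)):
        g=P[(np.hypot(P[:,0]-x,P[:,1]-y)<45)&(P[:,2]>z)&(P[:,2]<z+18)]; print(nm,g.mean(0).round(1) if len(g) else 'hid')
E
python3 prof.py
```

```text
[ 479.82002886 -210.92100997  303.29022277] [0.12292924 0.0876169  0.03271699]
scene -70 23 x [439. 447.] z [ 94. 129.]
scene -55 107 x [438. 484.] z [ 96. 150.]
scene -40 139 x [441. 489.] z [ 90. 147.]
scene -25 203 x [442. 538.] z [ 79. 175.]
scene -10 210 x [444. 542.] z [ 75. 173.]
scene 5 166 x [445. 492.] z [ 68. 161.]
scene 20 116 x [451. 496.] z [ 85. 151.]
cup [ 514.6 -362.8   50.9]
jar [ 627.1 -242.4  105.5]
top -85 50 x [450. 502.] z [ 89. 109.]
top -70 101 x [443. 506.] z [ 80. 131.]
top -55 109 x [442. 508.] z [ 76. 151.]
top -40 102 x [445. 509.] z [113. 160.]
top -25 150 x [448. 544.] z [ 92. 179.]
top -10 98 x [447. 540.] z [ 94. 174.]
top 5 89 x [449. 510.] z [ 85. 158.]
top 20 43 x [456. 502.] z [ 91. 151.]
cup [ 493.9 -367.3   53.5]
jar [ 633.6 -246.7  106.9]
```

Call:
send_rows([
  [85,[0,-0.5,0],[0,0,0]],
  [85,[0,-0.5,0],[0,0,0]],
  [85,[0,-0.5,0],[0,0,0]],
  [85,[0,0,0],[0,0,0]],
  [85,[0,0,0],[0,0,0]],
  [85,[0,0,0],[0,0,0]],
  [85,[0,0,0],[0,0,0]],
  [85,[0,0,0],[0,0,0]],
])

```text
clock: 26.88
eef_pos: [480.2, -300.3, 304.5]
tool_rot: [-3.139, -0.768, 1.593]
force: [-0.8, -0.2, -1.0]
width: 84.6
gripper_force: 0.0
```

```bash
python3 prof.py; python3 look.py 9; python3 - <<'E'
from h import *
for n in('scene','top'):
    d=dict(np.load(f'{n}9.npz')); P=cloud(d).reshape(-1,3); c=d['img'].reshape(-1,3)
    q=P[(P[:,2]>140)&(P[:,2]<185)&(abs(P[:,1]+21)>8)&(abs(P[:,1]+21)<40)&(P[:,0]>430)&(P[:,0]<540)]
    print(n,len(q),q[np.argsort(q[:,2])[::3]].round(0).tolist())
    f=P[(P[:,2]>28)&(P[:,2]<50)&(np.hypot(P[:,0]-456,P[:,1]-70)<45)&(P[:,1]>45)]; print('fin',f.mean(0))
E
```

```text
[ 480.21163332 -300.25232135  304.50425622] [-0.75665662 -0.18201803 -0.96044616]
scene -70 24 x [438. 445.] z [ 98. 129.]
scene -55 110 x [440. 482.] z [ 96. 149.]
scene -40 131 x [441. 487.] z [ 91. 146.]
scene -25 207 x [443. 523.] z [ 80. 176.]
scene -10 220 x [444. 543.] z [ 71. 176.]
scene 5 172 x [444. 491.] z [ 68. 160.]
scene 20 108 x [453. 496.] z [ 86. 152.]
cup [ 513.5 -362.    50.7]
jar [ 627.3 -242.8  105.7]
top -85 48 x [450. 501.] z [ 89. 110.]
top -70 102 x [444. 506.] z [ 81. 132.]
top -55 110 x [443. 508.] z [ 80. 151.]
top -40 102 x [445. 509.] z [114. 159.]
top -25 150 x [448. 543.] z [ 92. 180.]
top -10 99 x [447. 540.] z [ 93. 176.]
top 5 87 x [449. 509.] z [ 84. 161.]
top 20 43 x [456. 502.] z [ 93. 154.]
cup [ 516.5 -351.5   52.8]
jar [ 633.3 -246.9  107.1]
scene [253 225]
top [234 213]
scene 116 [[472.0, -41.0, 140.0], [452.0, -58.0, 140.0], [457.0, -50.0, 141.0], [463.0, -41.0, 141.0], [454.0, -44.0, 142.0], [460.0, -53.0, 142.0], [478.0, 12.0, 142.0], [467.0, -51.0, 142.0], [461.0, -49.0, 143.0], [465.0, -42.0, 143.0], [456.0, -53.0, 144.0], [467.0, -55.0,
[... 895 characters left out ...]
 [476.0, -37.0, 144.0], [489.0, -46.0, 144.0], [457.0, -47.0, 144.0], [485.0, -58.0, 145.0], [463.0, -50.0, 146.0], [479.0, -46.0, 146.0], [482.0, -43.0, 147.0], [469.0, -53.0, 148.0], [456.0, -56.0, 148.0], [475.0, -43.0, 149.0], [472.0, -49.0, 149.0], [478.0, -37.0, 149.0], [472.0, -46.0, 151.0], [478.0, -43.0, 151.0], [475.0, -40.0, 152.0], [475.0, -53.0, 152.0], [481.0, -56.0, 152.0], [481.0, -40.0, 153.0], [489.0, 13.0, 155.0], [485.0, 0.0, 157.0], [485.0, 3.0, 159.0], [479.0, -37.0, 160.0], [476.0, -31.0, 162.0], [485.0, 6.0, 162.0], [481.0, 0.0, 163.0], [481.0, -6.0, 164.0], [487.0, 3.0, 166.0], [478.0, -31.0, 167.0], [480.0, -31.0, 173.0]]
fin [457.37300688  73.71019378  39.01431942]
```

The mug hangs with its handle at the dip and doesn't move between readings. The dish, cup and jar are all in place.

```bash
python3 -c "
from h import *
print(ctrl.finish_job())"
```

```text
the job is handed in; nothing more can be done
None
```

Job handed in at about 27 s: the dish was slid under the hook, its centre within about 3 mm of the dip by camera, and the tall mug hangs by its handle at the dip, still and free of the robot, with the cup and jar where they were.

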